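# Charge a handset with the hand-crank charger, needle in the green

### The job

The power is out, so charge the white handset lying in the hand-crank charger: take the crank's upright knob and turn it clockwise at whatever pace brings the meter's needle into the green band, and keep the needle inside the green for 8 seconds without a break, never letting it reach the red. Then stop turning, let the needle fall back to zero and leave the crank standing still with nothing touching it. Leave the other things on the table where they are.

Things in the scene. Friction and masses are not known exactly. Their poses are not given: they have to be found in the camera images.
- charger: Orange hand-crank charger fixed to the table; case 260 mm (x) by 380 mm (y), flat top 120 mm high. Origin at the centre of its underside, z up, its front with the lantern lens towards -x. On top: the crank at right (-y), the round meter at left (+y), behind the meter a trough with the white handset (142 mm high).
- crank_axis (a point): Point on the crank's vertical axis, 180.5 mm above the table (the height to grip the knob), at (-30, -85) mm in the charger's frame. The crank arm, 24 mm wide, its top face 151 mm above the table, reaches 70 mm from here to the knob's axis, starts at any angle and turns without limit. A white arrow on the case marks the clockwise way.
- knob_grip (a point): Where to grip the crank's knob: on its axis, 28 mm above its foot, 22 mm below its top. The knob spins freely about its own upright axis, so the gripper may keep its yaw while carrying it round the circle. The crank drags like a dynamo, about 0.08 N m per rad/s: 1 to 4 N at the knob.
- needle (a joint): Angle of the meter's red needle, rad, clockwise from above; 0 = at rest. Green band 1.0 to 1.3, red 1.75 to the stop at 2.05. Steady, it is about proportional to the crank's clockwise speed: mid-green takes 1.7 rad/s nominally, 0.85 to 3 rad/s depending on the battery. It lags and swings: period 1.1 to 2.2 s, decay time about 0.8 s; a sudden start overshoots by up to half.
- dial_center (a point): Pivot of the red needle, on the white dial of the meter (black bezel 156 mm across, 19 mm high, under glass), at (-45, 100, 132) mm in the charger's frame. At zero the needle points 1.05 rad to the left of the charger's +x axis; it turns clockwise from there.
- needle_tip (a point): Tip of the red needle, 60 mm from its pivot, under the meter's glass, 132 mm above the table.
- white_remote: White remote control lying on the table, 160 by 40 by 18 mm, origin under its centre; bystander.
- black_remote: Black remote control lying on the table, 170 by 46 by 20 mm, origin under its centre; bystander.
- torch: Yellow and black torch lying on the table, 150 mm long, 44 mm across the head, origin under its middle; bystander.
- flower_pot: Dark red pot, 100 mm across, with moss and a white magnolia, 175 mm high in all, origin under its centre; bystander.
- tissue_box: Black leather tissue box, 130 by 240 by 80 mm, origin under its centre; bystander.
- crank_knob: The crank's knob: upright black cylinder 28 mm across and 50 mm high at the end of the crank arm; origin at the centre of its foot, 2 mm above the arm.

How it is judged:
On the way:
1. the needle stays inside the green band for 8 s without a break (value of joint needle between 1 and 1.3 rad), for 8 s.
At the end, for the whole second after the job is handed in: After the 8 s in the green (needle 1.0 to 1.3 rad), the crank stands still (knob slower than 20 mm/s) and the needle rests at zero (under 0.12 rad) (value of joint needle below 0.12 rad and velocity of joint needle between -0.1 and 0.1 rad/s and linear speed of crank_knob below 0.02 m/s); the robot touches nothing.
It fails at once if the needle reaches the red (value of joint needle above 1.75 rad).
It fails at once if a bystander is moved by more than 30 mm (distance of any of white_remote, black_remote, torch, flower_pot, tissue_box from where it was at the start of the episode above 0.03 m).
It also fails if it takes over 72 s, if anything falls off the work surface, if the arm or the gripper's body presses on something with over 40 N, if the wrist force passes 120 N, or if a joint passes its speed limit or range.

### The arm

A 6-joint arm with a two-finger parallel gripper is mounted at the origin on the work surface. World frame = base frame: x ahead of the robot, y to its left, z up, the work surface at z = 0. Lengths are in m, angles in rad, forces in N, time in s.
With the tool pointing down it reaches from about 0.225 to 0.875 m from the base axis. Payload 3.4 kg.
Tool frame: the origin (TCP) lies midway between the tips of the shut fingers; the grasp point (between the pads) lies 19 mm behind it; z points along the fingers, y is the line along which they close (so a half turn about z gives the same grasp; the last joint's range is limited). The gripper opens to 85 mm and grips with 20 to 120 N. Pads are 22 mm wide; open, the fingers measure 114 mm over their backs; the gripper's body (76 mm by 85 mm) begins 54 mm behind the grasp point. The pads swing forward as they close: fully open they stand 13 mm farther back than shut.
Start: joints at [-0.121, 0.276, 1.505, -0, 1.361, -0.121], TCP at [0.575, -0, 0.231] pointing down, gripper open.
Joint ranges: [-2.89, 2.89], [-0.75, 2.08], [0.22, 2.7], [-1.18, 4.32], [0.11, 2.71], [-2.7, 2.7]. Speed limits (rad/s): [2.57, 2.57, 3.14, 3.14, 3.14, 3.14].

### API

Orientations are given as a unit quaternion [w, x, y, z].
In Python, from rig import readout, cams, workorder, finder gives the robot as it stands.
- The arm moves only by the tool send_rows, never from a script. Its argument "steps" is a list of rows, each a list of 3 entries, a list of its own where there are three numbers: the finger opening in mm, from 0 to 85.4, then the shift along the tool's x, y, z in mm, then the turn about the tool's z in units of 6 degrees (1.0 is 6 degrees). In form: [[grip, [x, y, z], roll], ...]. A call has 1 to 12 rows; each row shifts and turns the commanded pose from where the row before left it, along the tool's axes as they then stand; what a row does not reach is not made up. A row lasts 1/12 s, in which the tool goes at most 41.7 mm and 7.16 degrees, less where a joint would pass 70% of its speed; a pose out of reach is approached as far as the arm can. A call is refused whole if a number of a shift passes 41.7 or a number of a turn 1, either way. A call with a gripper value outside its range is refused whole. The fingers move at their own pace and stop on an object; the grip force is fixed at half the most. Time passes only in rows, so rows that do not move let the fingers close. It gives the time, the measured TCP pose, the force, the opening and the grip force at its end, in the units of the state.
- readout.get_state(): the state, without advancing time (a new reading comes with each control period).
- cams.read_camera(name): name is "scene" or "side" or "wrist"; returns a dict with "color" (384x512x3 uint8, red, green, blue), "fx", "fy", "cx", "cy" (pixels), "T" (4x4, takes a point from camera to world coordinates); the wrist camera has in their place "hand_eye" (4x4, takes a point from camera to tool coordinates, whose origin is the TCP and whose axes are the flange's). Camera axes: x right, y down, z forward; pixel columns grow to the right and rows downward; lengths in m; the calibration is good to about 2 mm. A picture is of the moment at which its call begins: read the wrist's pose just before it. There is no depth.
- workorder.job_done(): hands the job in; it is judged then, once.
Trained networks look in the newest picture that a camera, given by its name, has taken for a name from the list of things; names that differ only in an ending like _2 or _b are one class to them, and where a whole thing is asked for, a point or a joint stands for the part that bears it (a point fixed in the world has none). Each returns a list of dicts, best first, with "p" (0 to 1); they miss things now and then, are a little off and sometimes report something else, mostly with a low value. They report only what shows in the picture. A call takes as long as a camera call.
- finder.cut_out(query, camera): "pixels" (384x512 bool, what is visible of it) and "pixel" ([column, row] in pixels, amid what is visible of it).
- finder.landmark_of(query, camera): "pixel" ([column, row] in pixels: a listed point, or the origin of a listed thing).
The state is a dict: "time": time; "qpos": joint angles; "qvel": joint speeds; "joint_efforts": joint torques, N m; "position": TCP position; "ee_rot": TCP orientation; "ft_force": force on the tool from outside, world axes, zero at the start; "wrist_torque": the same for the moment, N m; "opening": finger opening in m; "grip_force": force on a finger pad.
Only numpy, scipy, OpenCV 4.12 (cv2) and the standard library are available. Lean on these libraries where they do the work, as an engineer would, in place of code of your own. Each camera call takes 0.05 s, during which the arm holds its last target. There are 200 camera calls.

## Working session

There is one attempt and no reset: what is moved stays moved. The work goes in short steps, Python scripts to look and compute and a tool call to move; the robot and the scene stay as the last step left them, time stands still between calls to the robot, and variables do not carry over. Pictures are saved under pics/ and viewed, at most 10 in all, crops included, and the job is handed in when it is done.

Besides the shell and the picture viewer there is one more tool, called after "Request:" as a command line: name --argument value ..., lists and objects as JSON in quotes. send_rows: Moves the arm, as the interface text tells. Its arguments: {"type":"object","properties":{"steps":{"type":"array"}},"required":["steps"]}

```bash
mkdir -p pics; cat > h.py <<'E'
import numpy as np, cv2
from scipy.spatial.transform import Rotation as R
from rig import readout, cams, workorder, finder
def cam(name):
    c=cams.read_camera(name)
    if 'T' not in c:
        s=readout.get_state(); q=s['ee_rot']; T=np.eye(4)
        T[:3,:3]=R.from_quat([q[1],q[2],q[3],q[0]]).as_matrix(); T[:3,3]=s['position']
        c['T']=T@np.array(c['hand_eye'])
    c['T']=np.array(c['T']); return c
def onz(c,px,z):
    d=c['T'][:3,:3]@np.array([(px[0]-c['cx'])/c['fx'],(px[1]-c['cy'])/c['fy'],1.]); o=c['T'][:3,3]
    return o+d*(z-o[2])/d[2]
def proj(c,p):
    q=np.linalg.inv(c['T'])@np.append(p,1); return q[:2]/q[2]*[c['fx'],c['fy']]+[c['cx'],c['cy']]
E
python3 - <<'E'
from h import *
s=readout.get_state(); print(s['time'],s['position'],s['ee_rot'],s['opening'])
Z=dict(charger=0,crank_axis=.1805,knob_grip=.1805,dial_center=.132,needle_tip=.132,crank_knob=.153)
ims=[]
for n in ['scene','side','wrist']:
    c=cam(n); im=c['color'][:,:,::-1].copy(); cv2.imwrite(f'pics/{n}0.png',im)
    print(n,c['T'][:3,3].round(3))
    for k,z in Z.items():
        r=finder.landmark_of(k,n)
        for d in r[:2]: print(k,round(d['p'],2),np.round(d['pixel'],1),onz(c,d['pixel'],z).round(4))
E
```

```text
0.0 [5.74469513e-01 6.42221353e-05 2.30449406e-01] [-7.23780086e-04  7.07116996e-01  7.07095987e-01 -5.43186121e-04] 0.0854166886767236
scene [1.132 0.784 1.02 ]
charger 0.85 [230.4 227.9] [ 0.5966 -0.0049  0.    ]
crank_axis 0.78 [222.2 166.8] [ 0.5495 -0.1029  0.1805]
knob_grip 0.59 [243.5 162.9] [ 0.4821 -0.0754  0.1805]
dial_center 0.67 [379.7 288. ] [0.4914 0.5075 0.132 ]
dial_center 0.56 [253.2 208.5] [0.5619 0.0754 0.132 ]
needle_tip 0.44 [232.6 225.6] [0.6552 0.0937 0.132 ]
crank_knob 0.62 [243.5 169.4] [ 0.4826 -0.0754  0.153 ]
side [-0.011 -0.701  1.235]
charger 0.69 [276.3 208.2] [ 0.6016 -0.0168  0.    ]
crank_axis 0.75 [283.7 198. ] [ 0.5619 -0.0974  0.1805]
dial_center 0.95 [252.1 176.6] [0.5574 0.0881 0.132 ]
dial_center 0.58 [365.7 273.5] [ 0.6015 -0.4671  0.132 ]
wrist [0.576 0.076 0.374]
charger 0.62 [262.7 181.6] [ 0.5903 -0.03    0.    ]
crank_axis 0.85 [227.8 322.2] [ 0.5539 -0.1079  0.1805]
knob_grip 0.39 [150.2 286.5] [ 0.4895 -0.0707  0.1805]
dial_center 0.79 [233.3 102.1] [0.5593 0.0777 0.132 ]
crank_knob 0.41 [164.3 267.8] [ 0.4928 -0.0709  0.153 ]
```

```bash
python3 -c "
import cv2,numpy as np
a,b=[cv2.imread(f'pics/{n}0.png') for n in('scene','side')]
cv2.imwrite('pics/both.png',cv2.resize(np.vstack([a,b]),(400,600)) if 0 else cv2.resize(np.hstack([a,b]),(800,300)))"
```

```text
(no output)
```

View pics/scene0.png

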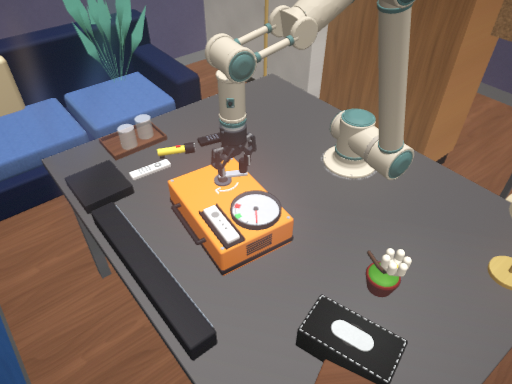

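View pics/side0.png

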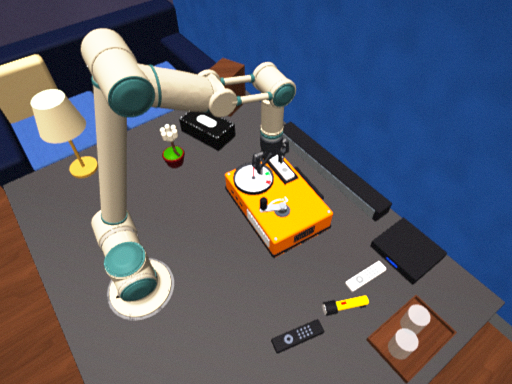

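View wrist.

Scene: charger centred near (230,228), dial (256,209), crank hub (222,180). In the side view the knob is at (263,203) and the dial at (253,178).

View pics/wrist0.png

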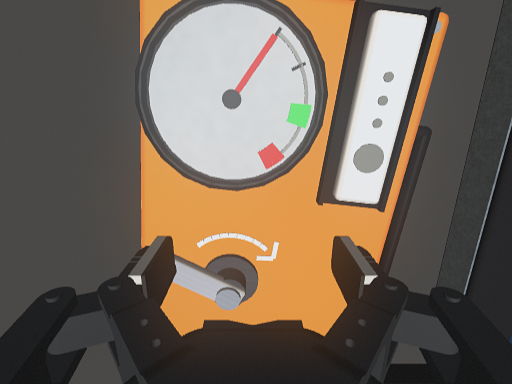

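```bash
python3 - <<'E'
from h import *
c=cam('side'); print(c['fx'],onz(c,(263,199),.203)); c=cam('wrist'); print(c['fx'],c['T'].round(3))
for n in ['crank_knob','needle','dial_center']:
  for k in ['scene','side','wrist']:
    r=finder.cut_out(n,k)
    for d in r[:1]: print(n,k,round(d['p'],2),d['pixel'],d['pixels'].sum(),np.argwhere(d['pixels']).min(0)[::-1],np.argwhere(d['pixels']).max(0)[::-1])
E
```

```text
373.01878864342376 [ 0.48899721 -0.06992318  0.203     ]
270.7678458780898 [[ 1.     0.    -0.     0.576]
 [ 0.    -0.955 -0.295  0.076]
 [-0.     0.295 -0.955  0.374]
 [ 0.     0.     0.     1.   ]]
crank_knob scene 0.58 [243.4, 166.4] 103 [239 157] [246 172]
crank_knob side 0.66 [265.3, 204.9] 96 [260 197] [267 210]
crank_knob wrist 0.46 [166.6, 296.1] 49 [159 270] [175 305]
dial_center scene 0.97 [229.4, 217.0] 8989 [168 158] [293 274]
dial_center side 0.94 [273.9, 204.5] 6472 [225 157] [332 257]
dial_center wrist 0.95 [275.4, 142.8] 83065 [134   0] [448 334]
```

Wrist: dial pivot (232,99), needle tip at rest (277,34), hub bolt (229,298), arm running up-left to the knob, which is hidden by the left finger near (155,275). I'll move so that the knob shows between the fingers.

Request:
send_rows --steps '[[85,[-20,-22,-20],0],[85,[-20,-22,-20],0],[85,[-20,-22,-20],0],[85,[-10,-14,-10],0],[85,[0,0,0],0],[85,[0,0,0],0]]'

```text
time: 2.1
position: [0.4951, -0.0704, 0.3022]
ee_rot: [0.001, 0.708, 0.707, 0.001]
ft_force: [-0.2, -0.3, 0.1]
opening: 0.0854
grip_force: 0.0
```

```bash
python3 - <<'E'
from h import *
s=readout.get_state(); print(s['time'],s['position'],s['ee_rot'],s['qpos'])
c=cam('wrist'); im=c['color'][:,:,::-1].copy(); cv2.imwrite('pics/w1.png',im)
for k,z in dict(crank_axis=.1805,knob_grip=.1805,crank_knob=.153,dial_center=.132,needle_tip=.132).items():
    for d in finder.landmark_of(k,'wrist')[:2]: print(k,round(d['p'],2),np.round(d['pixel'],1),onz(c,d['pixel'],z).round(4))
# wrist0 features with pose at start
c['T'][:3,3]=[.576,.076,.374]
for p,z in [((232,99),.132),((277,34),.132),((229,298),.155)]: print(onz(c,p,z).round(4))
E
```

```text
2.1 [ 0.49508074 -0.07037483  0.30219002] [0.0009955  0.70764695 0.70656497 0.0008579 ] [-2.80831291e-01  1.26642011e-01  1.52634672e+00  5.39443935e-04
  1.48603116e+00 -2.79346123e-01]
crank_axis 0.65 [306.2 219.1] [ 0.5526 -0.1096  0.1805]
knob_grip 0.75 [250.1 181.3] [ 0.4935 -0.0681  0.1805]
crank_knob 0.95 [251.2 175.7] [ 0.4945 -0.0694  0.153 ]
dial_center 0.92 [314.1  31.2] [0.559  0.0777 0.132 ]
needle_tip 0.37 [307.5 216.4] [ 0.5645 -0.1272  0.132 ]
[0.5587 0.0805 0.132 ]
[0.5956 0.1296 0.132 ]
[ 0.5533 -0.1029  0.155 ]
```

View pics/w1.png

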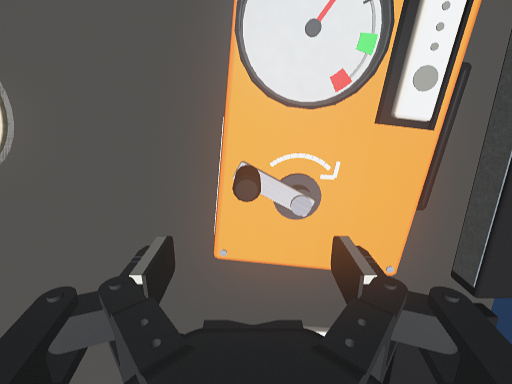

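Knob at (247,183), hub (300,200), pivot (313,28). The estimates agree: axis ≈ (0.553, -0.1075), knob ≈ (0.494, -0.069), radius 70 mm, charger yaw ≈ -7°. I'll descend onto the knob and close, and check the needle reader on the first scene picture.

Request:
send_rows --steps '[[85,[0.4,-0.3,35],0],[85,[0.4,-0.3,35],0],[85,[0.3,-0.3,35],0],[85,[0.3,-0.2,35.7],0],[85,[0,0,0],0],[28,[0,0,0],0],[20,[0,0,0],0],[20,[0,0,0],0],[20,[0,0,0],0],[20,[0,0,0],0],[20,[0,0,0],0],[20,[0,0,0],0]]'

```text
time: 3.4
position: [0.4942, -0.0682, 0.1626]
ee_rot: [0.001, 0.707, 0.707, 0.001]
ft_force: [-3.0, 2.1, 6.6]
opening: 0.0267
grip_force: 58.5
```

```bash
cat >> h.py <<'E'
DC=np.array([.559,.0785]); YAW=-.119
def needle(c,save=None):
    """needle angle (rad) from red pixels of the dial rectified at 0.4 mm/px"""
    s=.0004; n=340
    P=[(-.06,-.06),(.06,-.06),(.06,.06),(-.06,.06)]
    src=np.float32([proj(c,[DC[0]+a,DC[1]+b,.132]) for a,b in P])
    dst=np.float32([(n/2+a/s,n/2-b/s) for a,b in P])
    im=cv2.warpPerspective(c['color'],cv2.getPerspectiveTransform(src,dst),(n,n),flags=cv2.INTER_CUBIC)
    if save: cv2.imwrite(save,cv2.vconcat([im[:,:,::-1],cv2.resize(c['color'][150:280,160:300,::-1],(340,316))]))
    f=im.astype(float); red=np.clip(f[:,:,0]-np.maximum(f[:,:,1],f[:,:,2]),0,None); red[red<35]=0
    v,u=np.indices((n,n)); x=(u-n/2)*s; y=(n/2-v)*s; r=np.hypot(x,y); m=(r>.010)&(r<.040)
    w=red*m; th=np.arctan2(y,x)
    a=np.angle((w*np.exp(1j*th)).sum()); A=YAW+1.05-a
    return (A+np.pi)%(2*np.pi)-np.pi, (w>0).sum(), np.hypot(*[(w*np.cos(th)).sum(),(w*np.sin(th)).sum()])/max(w.sum(),1)
E
python3 - <<'E'
from h import *
s=readout.get_state(); print(s['time'],s['position'],s['opening'],s['grip_force'],s['ft_force'])
c=cam('scene'); print(needle(c,'pics/n1.png'))
E
```

```text
3.4 [ 0.49420278 -0.06824001  0.16256944] 0.026714009010987128 58.525145491585135 [-3.03009903  2.08964312  6.56069978]
(np.float64(-0.012479175367327233), np.int64(1154), np.float64(0.9947616311311964))
```

View pics/n1.png

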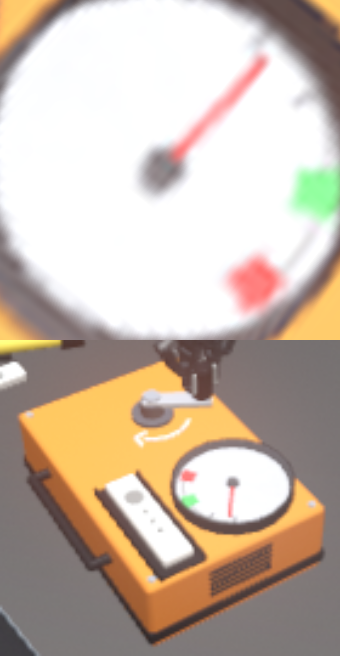

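The rectified dial has its pivot at (163,170), green mark (318,193), red mark (256,283) and needle tip (265,57). I'll check the reader's zero and pivot against the first picture and these marks.

```bash
cat > t.py <<'E'
from h import *
c=cam('scene'); live=c['color'].copy(); c0=dict(c); c0['color']=cv2.imread('pics/scene0.png')[:,:,::-1].copy()
import h
for dx,dy in [(0,0),(-.0028,0),(-.0028,.0015)]:
    h.DC=np.array([.559+dx,.0785+dy]); print(dx,dy,needle(c0,'pics/s0n.png'),needle(c,'pics/s1n.png'))
a=[cv2.imread(f'pics/{k}n.png')[:340] for k in('s0','s1')]
cv2.imwrite('pics/cmp.png',np.hstack(a))
# same on wrist0 (from above)
cw=cams.read_camera('wrist'); w=dict(cw); w['color']=cv2.imread('pics/wrist0.png')[:,:,::-1].copy()
w['T']=np.array([[1,0,0,.576],[0,-.955,-.295,.076],[0,.295,-.955,.374],[0,0,0,1.]]); h.DC=np.array([.5590,.0795]); print(needle(w))
for nm,cc in(('wrist',w),('scene',c0)):
    f=cc['color'].astype(int); 
    for k,mm in (('g',(f[:,:,1]-f[:,:,0]>60)&(f[:,:,1]-f[:,:,2]>60)),):
        q=np.argwhere(mm); print(nm,k,len(q),[onz(cc,p,.132).round(4) for p in [q.mean(0)[::-1]]])
print(readout.get_state()['time'])
E
python3 t.py
```

```text
0 0 (np.float64(-0.12555265363609802), np.int64(1202), np.float64(0.9954666301698)) (np.float64(-0.024125859605277356), np.int64(1094), np.float64(0.9950436973116582))
-0.0028 0 (np.float64(-0.01967066523382055), np.int64(1197), np.float64(0.9966089198558937)) (np.float64(0.07680579883977012), np.int64(1085), np.float64(0.9967494253957766))
-0.0028 0.0015 (np.float64(0.021808532917452883), np.int64(1195), np.float64(0.9964045978339107)) (np.float64(0.12723852224394072), np.int64(1086), np.float64(0.9969681708733686))
(np.float64(-0.06877187861211498), np.int64(1005), np.float64(0.9970513040378975))
wrist g 426 [array([0.6161, 0.0678, 0.132 ])]
scene g 337 [array([0.4691, 0.4663, 0.132 ])]
3.55
```

View pics/cmp.png

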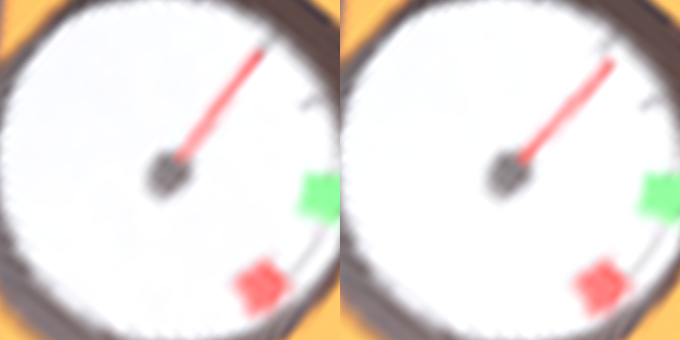

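The needle had moved about 0.1 rad when the grip nudged the crank; it reads 0 in the first picture, so the reader is good with the pivot corrected. Next I write a row generator and start slowly.

```bash
cat > gen.py <<'E'
"""gen.py look(0/1) speed_from speed_to rows : read needle, print rows (rad/s -> tool mm)"""
import sys,json,os
from h import *; import h
h.DC=np.array([.556,.0785]); h.YAW+=.02
look,v0,v1,n=int(sys.argv[1]),float(sys.argv[2]),float(sys.argv[3]),int(sys.argv[4])
C=np.array([.553,-.1075]); r=.0705
s=readout.get_state(); p=np.array(s['position'][:2])
st=json.load(open('st.json')) if os.path.exists('st.json') else dict(a=float(np.arctan2(*(p-C)[::-1])),p=p.tolist(),pts=[])
st['pts'].append(p.tolist()); d=p-C; a=np.arctan2(d[1],d[0]); f=np.array(s['ft_force'][:2]); u=d/np.hypot(*d)
print('t',round(s['time'],2),'R mm',round(1e3*np.hypot(*d),1),'lag rad',round(float(np.angle(np.exp(1j*(a-st['a'])))),3),'Frad',round(f@u,1),'Ftan cw',round(f@[u[1],-u[0]],1),'z',round(s['position'][2],4),'grip',s['grip_force'])
if look: print('NEEDLE',[round(float(x),3) for x in needle(cam('scene'))])
rows=[];P=np.array(st['p'])
for v in np.linspace(v0,v1,n):
    st['a']-=v/12; t=C+r*np.array([np.cos(st['a']),np.sin(st['a'])]); m=np.round((t-P)*1e3,1); P=P+m/1e3
    rows.append([20,[float(m[1]),float(m[0]),0],0])
st['p']=P.tolist(); json.dump(st,open('st.json','w'))
for i in range(0,n,12): print(json.dumps(rows[i:i+12]).replace('-0.0,','0,'))
E
python3 gen.py 0 0.1 0.6 12; python3 gen.py 0 .6 .6 12
```

```text
t 3.55 R mm 70.7 lag rad 0.0 Frad 2.8 Ftan cw 0.4 z 0.1626 grip 58.537673726677895
[[20, [0.4, 0.5, 0], 0], [20, [0.7, 0.5, 0], 0], [20, [0.9, 0.6, 0], 0], [20, [1.1, 0.8, 0], 0], [20, [1.3, 1.0, 0], 0], [20, [1.5, 1.3, 0], 0], [20, [1.7, 1.4, 0], 0], [20, [1.8, 1.7, 0], 0], [20, [1.9, 1.9, 0], 0], [20, [2.1, 2.2, 0], 0], [20, [2.1, 2.4, 0], 0], [20, [2.1, 2.8, 0], 0]]
t 3.55 R mm 70.7 lag rad 0.35 Frad 2.8 Ftan cw 0.4 z 0.1626 grip 58.537673726677895
[[20, [2.0, 2.9, 0], 0], [20, [1.9, 3.0, 0], 0], [20, [1.7, 3.1, 0], 0], [20, [1.6, 3.2, 0], 0], [20, [1.4, 3.2, 0], 0], [20, [1.2, 3.3, 0], 0], [20, [1.1, 3.4, 0], 0], [20, [0.9, 3.4, 0], 0], [20, [0.7, 3.4, 0], 0], [20, [0.5, 3.5, 0], 0], [20, [0.4, 3.5, 0], 0], [20, [0.2, 3.5, 0], 0]]
```

Request:
send_rows --steps '[[20,[0.4,0.5,0],0],[20,[0.7,0.5,0],0],[20,[0.9,0.6,0],0],[20,[1.1,0.8,0],0],[20,[1.3,1.0,0],0],[20,[1.5,1.3,0],0],[20,[1.7,1.4,0],0],[20,[1.8,1.7,0],0],[20,[1.9,1.9,0],0],[20,[2.1,2.2,0],0],[20,[2.1,2.4,0],0],[20,[2.1,2.8,0],0]]'

```text
time: 4.55
position: [0.5121, -0.0511, 0.1626]
ee_rot: [0.001, 0.707, 0.707, 0.001]
ft_force: [-1.6, 0.3, 5.4]
opening: 0.0264
grip_force: 58.7
```

Request:
send_rows --steps '[[20,[2.0,2.9,0],0],[20,[1.9,3.0,0],0],[20,[1.7,3.1,0],0],[20,[1.6,3.2,0],0],[20,[1.4,3.2,0],0],[20,[1.2,3.3,0],0],[20,[1.1,3.4,0],0],[20,[0.9,3.4,0],0],[20,[0.7,3.4,0],0],[20,[0.5,3.5,0],0],[20,[0.4,3.5,0],0],[20,[0.2,3.5,0],0]]'

```text
time: 5.55
position: [0.552, -0.0393, 0.1625]
ee_rot: [0.003, 0.707, 0.707, -0.0]
ft_force: [-0.2, -4.2, 6.5]
opening: 0.0265
grip_force: 58.6
```

```bash
python3 gen.py 1 .6 .6 12
```

```text
t 5.55 R mm 68.2 lag rad -0.017 Frad -4.2 Ftan cw -0.3 z 0.1625 grip 58.61458407249302
NEEDLE [0.292, 1199.0, 0.997]
[[20, [0.0, 3.5, 0], 0], [20, [-0.1, 3.6, 0], 0], [20, [-0.3, 3.5, 0], 0], [20, [-0.5, 3.5, 0], 0], [20, [-0.7, 3.4, 0], 0], [20, [-0.9, 3.4, 0], 0], [20, [-1.0, 3.4, 0], 0], [20, [-1.2, 3.3, 0], 0], [20, [-1.3, 3.3, 0], 0], [20, [-1.5, 3.2, 0], 0], [20, [-1.7, 3.1, 0], 0], [20, [-1.8, 3.0, 0], 0]]
```

Request:
send_rows --steps '[[20,[0.0,3.5,0],0],[20,[-0.1,3.6,0],0],[20,[-0.3,3.5,0],0],[20,[-0.5,3.5,0],0],[20,[-0.7,3.4,0],0],[20,[-0.9,3.4,0],0],[20,[-1.0,3.4,0],0],[20,[-1.2,3.3,0],0],[20,[-1.3,3.3,0],0],[20,[-1.5,3.2,0],0],[20,[-1.7,3.1,0],0],[20,[-1.8,3.0,0],0]]'

```text
time: 6.6
position: [0.5901, -0.0513, 0.1625]
ee_rot: [0.002, 0.707, 0.707, -0.002]
ft_force: [-5.0, -6.1, 7.3]
opening: 0.0264
grip_force: 58.9
```

```bash
python3 gen.py 1 .6 .9 12; python3 - <<'E'
import json,numpy as np
from scipy.optimize import least_squares
P=np.array(json.load(open('st.json'))['pts']+[]);P=np.vstack([P,[.5121,-.0511]])
print(least_squares(lambda c:np.hypot(*(P-c).T)-.070,[.553,-.108]).x)
E
```

```text
t 6.6 R mm 67.4 lag rad -0.016 Frad -7.9 Ftan cw -0.8 z 0.1625 grip 58.9314400870353
NEEDLE [0.278, 1138.0, 0.997]
[[20, [-2.0, 2.9, 0], 0], [20, [-2.2, 3.0, 0], 0], [20, [-2.5, 2.9, 0], 0], [20, [-2.7, 2.9, 0], 0], [20, [-3.0, 2.9, 0], 0], [20, [-3.4, 2.8, 0], 0], [20, [-3.6, 2.7, 0], 0], [20, [-3.9, 2.5, 0], 0], [20, [-4.2, 2.3, 0], 0], [20, [-4.5, 2.1, 0], 0], [20, [-4.8, 1.8, 0], 0], [20, [-5.0, 1.5, 0], 0]]
[ 0.55092943 -0.10931213]
```

```bash
sed -i 's/^C=.*/C=np.array([.551,-.1094]); r=.070/; s/t=C+r\*np/rc=float(np.hypot(*(P-C))); rr=rc+(r-rc)*.3; t=C+rr*np/' gen.py
python3 - <<'E'
import json,numpy as np
s=json.load(open('st.json'));R=[[-2.0,2.9],[-2.2,3.0],[-2.5,2.9],[-2.7,2.9],[-3.0,2.9],[-3.4,2.8],[-3.6,2.7],[-3.9,2.5],[-4.2,2.3],[-4.5,2.1],[-4.8,1.8],[-5.0,1.5]]
P=np.array(s['p'])-np.array(R).sum(0)[::-1]/1e3; d=P-[.551,-.1094]; s['p']=P.tolist(); s['a']=float(np.arctan2(d[1],d[0])); s['pts'].pop(); json.dump(s,open('st.json','w')); print(P,s['a'])
E
python3 gen.py 0 .6 1.9 24
```

```text
[ 0.59092356 -0.04804369] 0.9939405361002698
t 6.65 R mm 70.0 lag rad -0.028 Frad -8.1 Ftan cw 1.1 z 0.1625 grip 58.93550132866949
[[20, [-2.8, 2.5, 0], 0], [20, [-2.9, 2.7, 0], 0], [20, [-3.2, 2.9, 0], 0], [20, [-3.4, 3.0, 0], 0], [20, [-3.8, 3.1, 0], 0], [20, [-4.2, 3.0, 0], 0], [20, [-4.6, 2.9, 0], 0], [20, [-5.2, 2.8, 0], 0], [20, [-5.6, 2.4, 0], 0], [20, [-6.2, 2.1, 0], 0], [20, [-6.6, 1.5, 0], 0], [20, [-7.0, 0.9, 0], 0]]
[[20, [-7.5, 0.2, 0], 0], [20, [-7.8, -0.6, 0], 0], [20, [-7.9, -1.5, 0], 0], [20, [-8.1, -2.6, 0], 0], [20, [-7.9, -3.7, 0], 0], [20, [-7.7, -4.8, 0], 0], [20, [-7.3, -6.0, 0], 0], [20, [-6.6, -7.2, 0], 0], [20, [-5.7, -8.4, 0], 0], [20, [-4.5, -9.4, 0], 0], [20, [-3.1, -10.2, 0], 0], [20, [-1.6, -11.0, 0], 0]]
```

Request:
send_rows --steps '[[20,[-2.8,2.5,0],0],[20,[-2.9,2.7,0],0],[20,[-3.2,2.9,0],0],[20,[-3.4,3.0,0],0],[20,[-3.8,3.1,0],0],[20,[-4.2,3.0,0],0],[20,[-4.6,2.9,0],0],[20,[-5.2,2.8,0],0],[20,[-5.6,2.4,0],0],[20,[-6.2,2.1,0],0],[20,[-6.6,1.5,0],0],[20,[-7.0,0.9,0],0]]'

```text
time: 7.65
position: [0.6206, -0.1039, 0.1626]
ee_rot: [0.0, 0.707, 0.707, 0.001]
ft_force: [-2.9, 1.7, 7.8]
opening: 0.0266
grip_force: 58.8
```

Request:
send_rows --steps '[[20,[-7.5,0.2,0],0],[20,[-7.8,-0.6,0],0],[20,[-7.9,-1.5,0],0],[20,[-8.1,-2.6,0],0],[20,[-7.9,-3.7,0],0],[20,[-7.7,-4.8,0],0],[20,[-7.3,-6.0,0],0],[20,[-6.6,-7.2,0],0],[20,[-5.7,-8.4,0],0],[20,[-4.5,-9.4,0],0],[20,[-3.1,-10.2,0],0],[20,[-1.6,-11.0,0],0]]'

```text
time: 8.65
position: [0.557, -0.1794, 0.1626]
ee_rot: [0.002, 0.707, 0.707, 0.002]
ft_force: [2.1, 2.9, 5.6]
opening: 0.0266
grip_force: 58.8
```

```bash
python3 gen.py 1 1.9 2.1 12
```

```text
t 8.65 R mm 70.3 lag rad 0.021 Frad -2.7 Ftan cw -2.4 z 0.1626 grip 58.79747458733618
NEEDLE [0.787, 1278.0, 0.996]
[[20, [0.2, -11.1, 0], 0], [20, [1.9, -11.0, 0], 0], [20, [3.7, -10.6, 0], 0], [20, [5.4, -10.0, 0], 0], [20, [7.1, -9.1, 0], 0], [20, [8.5, -7.9, 0], 0], [20, [9.8, -6.4, 0], 0], [20, [10.8, -4.7, 0], 0], [20, [11.6, -2.9, 0], 0], [20, [12.0, -0.8, 0], 0], [20, [12.0, 1.2, 0], 0], [20, [11.8, 3.4, 0], 0]]
```

Request:
send_rows --steps '[[20,[0.2,-11.1,0],0],[20,[1.9,-11.0,0],0],[20,[3.7,-10.6,0],0],[20,[5.4,-10.0,0],0],[20,[7.1,-9.1,0],0],[20,[8.5,-7.9,0],0],[20,[9.8,-6.4,0],0],[20,[10.8,-4.7,0],0],[20,[11.6,-2.9,0],0],[20,[12.0,-0.8,0],0],[20,[12.0,1.2,0],0],[20,[11.8,3.4,0],0]]'

```text
time: 9.7
position: [0.4849, -0.0855, 0.1625]
ee_rot: [0.002, 0.707, 0.707, -0.001]
ft_force: [-2.7, -1.8, 9.5]
opening: 0.0262
grip_force: 59.3
```

```bash
python3 gen.py 1 2.1 2.2 12
```

```text
t 9.7 R mm 70.3 lag rad 0.017 Frad 1.9 Ftan cw -2.6 z 0.1625 grip 59.31624698918313
NEEDLE [0.981, 1447.0, 0.995]
[[20, [11.0, 5.3, 0], 0], [20, [10.0, 7.2, 0], 0], [20, [8.5, 8.9, 0], 0], [20, [6.9, 10.3, 0], 0], [20, [5.0, 11.4, 0], 0], [20, [2.9, 12.2, 0], 0], [20, [0.7, 12.5, 0], 0], [20, [-1.6, 12.5, 0], 0], [20, [-3.8, 12.1, 0], 0], [20, [-5.9, 11.2, 0], 0], [20, [-7.9, 10.0, 0], 0], [20, [-9.7, 8.5, 0], 0]]
```

Request:
send_rows --steps '[[20,[11.0,5.3,0],0],[20,[10.0,7.2,0],0],[20,[8.5,8.9,0],0],[20,[6.9,10.3,0],0],[20,[5.0,11.4,0],0],[20,[2.9,12.2,0],0],[20,[0.7,12.5,0],0],[20,[-1.6,12.5,0],0],[20,[-3.8,12.1,0],0],[20,[-5.9,11.2,0],0],[20,[-7.9,10.0,0],0],[20,[-9.7,8.5,0],0]]'

```text
time: 10.75
position: [0.6077, -0.0686, 0.1625]
ee_rot: [0.0, 0.707, 0.707, 0.0]
ft_force: [-3.8, -0.2, 7.9]
opening: 0.0264
grip_force: 59.2
```

```bash
python3 gen.py 1 2.2 2.3 12
```

```text
t 10.75 R mm 69.8 lag rad -0.004 Frad -3.2 Ftan cw -2.1 z 0.1625 grip 59.23482998739928
NEEDLE [1.066, 1428.0, 0.995]
[[20, [-11.0, 6.5, 0], 0], [20, [-12.1, 4.4, 0], 0], [20, [-12.7, 2.2, 0], 0], [20, [-13.0, -0.2, 0], 0], [20, [-12.8, -2.7, 0], 0], [20, [-12.0, -5.0, 0], 0], [20, [-11.0, -7.2, 0], 0], [20, [-9.5, -9.1, 0], 0], [20, [-7.7, -10.8, 0], 0], [20, [-5.5, -12.1, 0], 0], [20, [-3.1, -13.0, 0], 0], [20, [-0.6, -13.4, 0], 0]]
```

Request:
send_rows --steps '[[20,[-11.0,6.5,0],0],[20,[-12.1,4.4,0],0],[20,[-12.7,2.2,0],0],[20,[-13.0,-0.2,0],0],[20,[-12.8,-2.7,0],0],[20,[-12.0,-5.0,0],0],[20,[-11.0,-7.2,0],0],[20,[-9.5,-9.1,0],0],[20,[-7.7,-10.8,0],0],[20,[-5.5,-12.1,0],0],[20,[-3.1,-13.0,0],0],[20,[-0.6,-13.4,0],0]]'

```text
time: 11.8
position: [0.5486, -0.1797, 0.1625]
ee_rot: [0.002, 0.707, 0.707, 0.002]
ft_force: [3.2, 4.0, 6.2]
opening: 0.0269
grip_force: 59.1
```

```bash
python3 gen.py 1 2.32 2.32 12
```

```text
t 11.8 R mm 70.4 lag rad 0.017 Frad -4.1 Ftan cw -3.0 z 0.1625 grip 59.133960159961134
NEEDLE [1.096, 1393.0, 0.995]
[[20, [2.0, -13.3, 0], 0], [20, [4.6, -12.8, 0], 0], [20, [6.9, -11.6, 0], 0], [20, [9.0, -10.1, 0], 0], [20, [10.7, -8.1, 0], 0], [20, [12.2, -6.0, 0], 0], [20, [13.0, -3.5, 0], 0], [20, [13.5, -0.9, 0], 0], [20, [13.4, 1.7, 0], 0], [20, [12.8, 4.2, 0], 0], [20, [11.8, 6.6, 0], 0], [20, [10.3, 8.8, 0], 0]]
```

Request:
send_rows --steps '[[20,[2.0,-13.3,0],0],[20,[4.6,-12.8,0],0],[20,[6.9,-11.6,0],0],[20,[9.0,-10.1,0],0],[20,[10.7,-8.1,0],0],[20,[12.2,-6.0,0],0],[20,[13.0,-3.5,0],0],[20,[13.5,-0.9,0],0],[20,[13.4,1.7,0],0],[20,[12.8,4.2,0],0],[20,[11.8,6.6,0],0],[20,[10.3,8.8,0],0]]'

```text
time: 12.85
position: [0.5016, -0.0595, 0.1625]
ee_rot: [0.001, 0.707, 0.707, -0.0]
ft_force: [-3.2, -1.3, 8.6]
opening: 0.0267
grip_force: 59.4
```

```bash
sed -i "s/needle(cam('scene'))/needle(cam('scene'),'pics\/live.png')/" gen.py; python3 gen.py 1 2.36 2.36 12
```

```text
t 12.85 R mm 70.2 lag rad 0.012 Frad 1.3 Ftan cw -3.2 z 0.1625 grip 59.38457500655204
NEEDLE [1.152, 1455.0, 0.995]
[[20, [8.5, 10.7, 0], 0], [20, [6.3, 12.3, 0], 0], [20, [3.8, 13.2, 0], 0], [20, [1.1, 13.7, 0], 0], [20, [-1.6, 13.6, 0], 0], [20, [-4.2, 13.1, 0], 0], [20, [-6.7, 12.0, 0], 0], [20, [-8.9, 10.5, 0], 0], [20, [-10.8, 8.5, 0], 0], [20, [-12.2, 6.2, 0], 0], [20, [-13.2, 3.8, 0], 0], [20, [-13.7, 1.1, 0], 0]]
```

View pics/live.png

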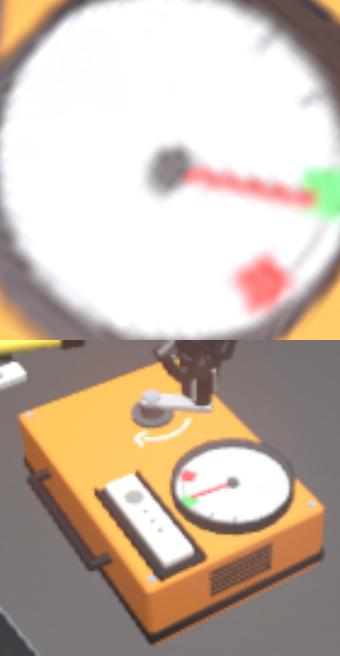

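The needle tip (315,199) lies on the green mark (322,193). I'll hold this pace.

Request:
send_rows --steps '[[20,[8.5,10.7,0],0],[20,[6.3,12.3,0],0],[20,[3.8,13.2,0],0],[20,[1.1,13.7,0],0],[20,[-1.6,13.6,0],0],[20,[-4.2,13.1,0],0],[20,[-6.7,12.0,0],0],[20,[-8.9,10.5,0],0],[20,[-10.8,8.5,0],0],[20,[-12.2,6.2,0],0],[20,[-13.2,3.8,0],0],[20,[-13.7,1.1,0],0]]'

```text
time: 13.9
position: [0.6209, -0.1109, 0.1625]
ee_rot: [0.0, 0.707, 0.707, 0.001]
ft_force: [-3.5, 2.8, 9.4]
opening: 0.0268
grip_force: 59.4
```

```bash
python3 gen.py 1 2.33 2.33 24
```

```text
t 13.9 R mm 69.9 lag rad -0.002 Frad -3.5 Ftan cw -2.7 z 0.1625 grip 59.44825619459152
NEEDLE [1.167, 1460.0, 0.995]
[[20, [-13.5, -1.6, 0], 0], [20, [-12.9, -4.2, 0], 0], [20, [-11.9, -6.6, 0], 0], [20, [-10.4, -8.7, 0], 0], [20, [-8.5, -10.6, 0], 0], [20, [-6.3, -12.0, 0], 0], [20, [-3.9, -13.0, 0], 0], [20, [-1.3, -13.5, 0], 0], [20, [1.4, -13.5, 0], 0], [20, [3.9, -13.0, 0], 0], [20, [6.4, -12.0, 0], 0], [20, [8.5, -10.5, 0], 0]]
[[20, [10.4, -8.7, 0], 0], [20, [11.9, -6.5, 0], 0], [20, [13.0, -4.1, 0], 0], [20, [13.5, -1.5, 0], 0], [20, [13.5, 1.1, 0], 0], [20, [13.1, 3.7, 0], 0], [20, [12.1, 6.1, 0], 0], [20, [10.7, 8.4, 0], 0], [20, [8.8, 10.3, 0], 0], [20, [6.7, 11.8, 0], 0], [20, [4.3, 12.8, 0], 0], [20, [1.8, 13.5, 0], 0]]
```

Request:
send_rows --steps '[[20,[-13.5,-1.6,0],0],[20,[-12.9,-4.2,0],0],[20,[-11.9,-6.6,0],0],[20,[-10.4,-8.7,0],0],[20,[-8.5,-10.6,0],0],[20,[-6.3,-12.0,0],0],[20,[-3.9,-13.0,0],0],[20,[-1.3,-13.5,0],0],[20,[1.4,-13.5,0],0],[20,[3.9,-13.0,0],0],[20,[6.4,-12.0,0],0],[20,[8.5,-10.5,0],0]]'

```text
time: 14.95
position: [0.5031, -0.161, 0.1626]
ee_rot: [0.003, 0.707, 0.707, 0.001]
ft_force: [3.6, -1.4, 5.4]
opening: 0.0265
grip_force: 59.1
```

Request:
send_rows --steps '[[20,[10.4,-8.7,0],0],[20,[11.9,-6.5,0],0],[20,[13.0,-4.1,0],0],[20,[13.5,-1.5,0],0],[20,[13.5,1.1,0],0],[20,[13.1,3.7,0],0],[20,[12.1,6.1,0],0],[20,[10.7,8.4,0],0],[20,[8.8,10.3,0],0],[20,[6.7,11.8,0],0],[20,[4.3,12.8,0],0],[20,[1.8,13.5,0],0]]'

```text
time: 15.95
position: [0.5485, -0.0394, 0.1625]
ee_rot: [0.001, 0.707, 0.707, -0.0]
ft_force: [-2.7, -1.1, 9.2]
opening: 0.0264
grip_force: 59.3
```

```bash
python3 gen.py 1 2.32 2.32 24
```

```text
t 15.95 R mm 70.0 lag rad 0.003 Frad -1.0 Ftan cw -2.8 z 0.1625 grip 59.331989949569106
NEEDLE [1.171, 1416.0, 0.995]
[[20, [-0.9, 13.5, 0], 0], [20, [-3.4, 13.0, 0], 0], [20, [-5.9, 12.2, 0], 0], [20, [-8.1, 10.8, 0], 0], [20, [-10.0, 9.0, 0], 0], [20, [-11.6, 7.0, 0], 0], [20, [-12.7, 4.6, 0], 0], [20, [-13.4, 2.1, 0], 0], [20, [-13.5, -0.6, 0], 0], [20, [-13.1, -3.1, 0], 0], [20, [-12.3, -5.6, 0], 0], [20, [-11.0, -7.9, 0], 0]]
[[20, [-9.3, -9.8, 0], 0], [20, [-7.2, -11.4, 0], 0], [20, [-4.9, -12.6, 0], 0], [20, [-2.4, -13.3, 0], 0], [20, [0.2, -13.5, 0], 0], [20, [2.8, -13.2, 0], 0], [20, [5.3, -12.4, 0], 0], [20, [7.6, -11.2, 0], 0], [20, [9.6, -9.5, 0], 0], [20, [11.2, -7.5, 0], 0], [20, [12.5, -5.2, 0], 0], [20, [13.2, -2.7, 0], 0]]
```

Request:
send_rows --steps '[[20,[-0.9,13.5,0],0],[20,[-3.4,13.0,0],0],[20,[-5.9,12.2,0],0],[20,[-8.1,10.8,0],0],[20,[-10.0,9.0,0],0],[20,[-11.6,7.0,0],0],[20,[-12.7,4.6,0],0],[20,[-13.4,2.1,0],0],[20,[-13.5,-0.6,0],0],[20,[-13.1,-3.1,0],0],[20,[-12.3,-5.6,0],0],[20,[-11.0,-7.9,0],0]]'

```text
time: 17.0
position: [0.604, -0.1553, 0.1625]
ee_rot: [0.0, 0.707, 0.707, 0.001]
ft_force: [-0.4, 4.5, 7.7]
opening: 0.0266
grip_force: 59.4
```

Request:
send_rows --steps '[[20,[-9.3,-9.8,0],0],[20,[-7.2,-11.4,0],0],[20,[-4.9,-12.6,0],0],[20,[-2.4,-13.3,0],0],[20,[0.2,-13.5,0],0],[20,[2.8,-13.2,0],0],[20,[5.3,-12.4,0],0],[20,[7.6,-11.2,0],0],[20,[9.6,-9.5,0],0],[20,[11.2,-7.5,0],0],[20,[12.5,-5.2,0],0],[20,[13.2,-2.7,0],0]]'

```text
time: 18.0
position: [0.4812, -0.1186, 0.1625]
ee_rot: [0.003, 0.707, 0.707, -0.001]
ft_force: [-0.9, -2.9, 7.6]
opening: 0.0264
grip_force: 59.4
```

```bash
python3 gen.py 1 2.32 2.32 24
```

```text
t 18.0 R mm 70.4 lag rad 0.026 Frad 1.2 Ftan cw -2.7 z 0.1625 grip 59.354695728980005
NEEDLE [1.145, 1449.0, 0.995]
[[20, [13.5, -0.1, 0], 0], [20, [13.3, 2.5, 0], 0], [20, [12.5, 5.0, 0], 0], [20, [11.4, 7.3, 0], 0], [20, [9.7, 9.3, 0], 0], [20, [7.8, 11.1, 0], 0], [20, [5.5, 12.3, 0], 0], [20, [3.0, 13.2, 0], 0], [20, [0.5, 13.5, 0], 0], [20, [-2.2, 13.3, 0], 0], [20, [-4.7, 12.7, 0], 0], [20, [-7.0, 11.5, 0], 0]]
[[20, [-9.1, 10.0, 0], 0], [20, [-10.9, 8.0, 0], 0], [20, [-12.2, 5.8, 0], 0], [20, [-13.1, 3.3, 0], 0], [20, [-13.5, 0.8, 0], 0], [20, [-13.3, -1.8, 0], 0], [20, [-12.8, -4.4, 0], 0], [20, [-11.7, -6.8, 0], 0], [20, [-10.2, -8.9, 0], 0], [20, [-8.3, -10.6, 0], 0], [20, [-6.1, -12.1, 0], 0], [20, [-3.6, -13.0, 0], 0]]
```

Request:
send_rows --steps '[[20,[13.5,-0.1,0],0],[20,[13.3,2.5,0],0],[20,[12.5,5.0,0],0],[20,[11.4,7.3,0],0],[20,[9.7,9.3,0],0],[20,[7.8,11.1,0],0],[20,[5.5,12.3,0],0],[20,[3.0,13.2,0],0],[20,[0.5,13.5,0],0],[20,[-2.2,13.3,0],0],[20,[-4.7,12.7,0],0],[20,[-7.0,11.5,0],0]]'

```text
time: 19.05
position: [0.5931, -0.0536, 0.1625]
ee_rot: [0.0, 0.707, 0.707, 0.0]
ft_force: [-2.6, 0.0, 9.0]
opening: 0.0261
grip_force: 59.5
```

Request:
send_rows --steps '[[20,[-9.1,10.0,0],0],[20,[-10.9,8.0,0],0],[20,[-12.2,5.8,0],0],[20,[-13.1,3.3,0],0],[20,[-13.5,0.8,0],0],[20,[-13.3,-1.8,0],0],[20,[-12.8,-4.4,0],0],[20,[-11.7,-6.8,0],0],[20,[-10.2,-8.9,0],0],[20,[-8.3,-10.6,0],0],[20,[-6.1,-12.1,0],0],[20,[-3.6,-13.0,0],0]]'

```text
time: 20.05
position: [0.5643, -0.1784, 0.1625]
ee_rot: [0.002, 0.707, 0.707, 0.002]
ft_force: [2.7, 4.0, 6.0]
opening: 0.026
grip_force: 59.5
```

```bash
python3 gen.py 1 2.32 2.32 24
```

```text
t 20.05 R mm 70.3 lag rad 0.013 Frad -3.4 Ftan cw -3.4 z 0.1625 grip 59.4548817188479
NEEDLE [1.135, 1428.0, 0.995]
[[20, [-1.1, -13.4, 0], 0], [20, [1.5, -13.5, 0], 0], [20, [4.1, -12.8, 0], 0], [20, [6.5, -11.9, 0], 0], [20, [8.6, -10.4, 0], 0], [20, [10.4, -8.5, 0], 0], [20, [11.9, -6.4, 0], 0], [20, [12.9, -4.0, 0], 0], [20, [13.5, -1.4, 0], 0], [20, [13.4, 1.2, 0], 0], [20, [13.0, 3.7, 0], 0], [20, [12.0, 6.2, 0], 0]]
[[20, [10.6, 8.4, 0], 0], [20, [8.8, 10.2, 0], 0], [20, [6.7, 11.8, 0], 0], [20, [4.3, 12.8, 0], 0], [20, [1.7, 13.4, 0], 0], [20, [-0.9, 13.5, 0], 0], [20, [-3.4, 13.1, 0], 0], [20, [-5.9, 12.1, 0], 0], [20, [-8.1, 10.8, 0], 0], [20, [-10.1, 9.1, 0], 0], [20, [-11.5, 6.9, 0], 0], [20, [-12.7, 4.6, 0], 0]]
```

Request:
send_rows --steps '[[20,[-1.1,-13.4,0],0],[20,[1.5,-13.5,0],0],[20,[4.1,-12.8,0],0],[20,[6.5,-11.9,0],0],[20,[8.6,-10.4,0],0],[20,[10.4,-8.5,0],0],[20,[11.9,-6.4,0],0],[20,[12.9,-4.0,0],0],[20,[13.5,-1.4,0],0],[20,[13.4,1.2,0],0],[20,[13.0,3.7,0],0],[20,[12.0,6.2,0],0]]'

```text
time: 21.1
position: [0.4913, -0.0723, 0.1625]
ee_rot: [0.001, 0.707, 0.707, -0.001]
ft_force: [-1.6, -1.3, 9.2]
opening: 0.0267
grip_force: 59.6
```

Request:
send_rows --steps '[[20,[10.6,8.4,0],0],[20,[8.8,10.2,0],0],[20,[6.7,11.8,0],0],[20,[4.3,12.8,0],0],[20,[1.7,13.4,0],0],[20,[-0.9,13.5,0],0],[20,[-3.4,13.1,0],0],[20,[-5.9,12.1,0],0],[20,[-8.1,10.8,0],0],[20,[-10.1,9.1,0],0],[20,[-11.5,6.9,0],0],[20,[-12.7,4.6,0],0]]'

```text
time: 22.1
position: [0.6187, -0.0923, 0.1625]
ee_rot: [0.0, 0.707, 0.707, 0.0]
ft_force: [-4.9, 2.4, 8.6]
opening: 0.0265
grip_force: 59.6
```

```bash
python3 gen.py 1 2.32 2.32 24; python3 gen.py 0 2.1 0.05 12
```

```text
t 22.1 R mm 69.8 lag rad -0.002 Frad -4.2 Ftan cw -3.6 z 0.1625 grip 59.624435333535075
NEEDLE [1.163, 1467.0, 0.995]
[[20, [-13.4, 2.1, 0], 0], [20, [-13.5, -0.6, 0], 0], [20, [-13.1, -3.1, 0], 0], [20, [-12.3, -5.6, 0], 0], [20, [-11.0, -7.9, 0], 0], [20, [-9.3, -9.8, 0], 0], [20, [-7.2, -11.4, 0], 0], [20, [-4.9, -12.6, 0], 0], [20, [-2.4, -13.3, 0], 0], [20, [0.2, -13.5, 0], 0], [20, [2.8, -13.2, 0], 0], [20, [5.3, -12.4, 0], 0]]
[[20, [7.6, -11.2, 0], 0], [20, [9.6, -9.5, 0], 0], [20, [11.2, -7.5, 0], 0], [20, [12.5, -5.2, 0], 0], [20, [13.2, -2.7, 0], 0], [20, [13.5, -0.1, 0], 0], [20, [13.3, 2.5, 0], 0], [20, [12.6, 5.0, 0], 0], [20, [11.3, 7.3, 0], 0], [20, [9.7, 9.3, 0], 0], [20, [7.8, 11.1, 0], 0], [20, [5.5, 12.3, 0], 0]]
t 22.15 R mm 69.9 lag rad -1.693 Frad -1.8 Ftan cw 1.6 z 0.1625 grip 59.70891298726201
[[20, [2.9, 11.9, 0], 0], [20, [0.7, 11.1, 0], 0], [20, [-0.8, 10.1, 0], 0], [20, [-2.0, 8.7, 0], 0], [20, [-2.6, 7.5, 0], 0], [20, [-2.9, 6.1, 0], 0], [20, [-3.0, 5.0, 0], 0], [20, [-2.6, 3.7, 0], 0], [20, [-2.2, 2.8, 0], 0], [20, [-1.6, 1.9, 0], 0], [20, [-1.0, 1.0, 0], 0], [20, [-0.2, 0.2, 0], 0]]
```

Request:
send_rows --steps '[[20,[-13.4,2.1,0],0],[20,[-13.5,-0.6,0],0],[20,[-13.1,-3.1,0],0],[20,[-12.3,-5.6,0],0],[20,[-11.0,-7.9,0],0],[20,[-9.3,-9.8,0],0],[20,[-7.2,-11.4,0],0],[20,[-4.9,-12.6,0],0],[20,[-2.4,-13.3,0],0],[20,[0.2,-13.5,0],0],[20,[2.8,-13.2,0],0],[20,[5.3,-12.4,0],0]]'

```text
time: 23.15
position: [0.519, -0.1721, 0.1626]
ee_rot: [0.003, 0.707, 0.707, 0.002]
ft_force: [3.2, 0.6, 5.1]
opening: 0.0268
grip_force: 59.3
```

Request:
send_rows --steps '[[20,[7.6,-11.2,0],0],[20,[9.6,-9.5,0],0],[20,[11.2,-7.5,0],0],[20,[12.5,-5.2,0],0],[20,[13.2,-2.7,0],0],[20,[13.5,-0.1,0],0],[20,[13.3,2.5,0],0],[20,[12.6,5.0,0],0],[20,[11.3,7.3,0],0],[20,[9.7,9.3,0],0],[20,[7.8,11.1,0],0],[20,[5.5,12.3,0],0]]'

```text
time: 24.15
position: [0.5284, -0.0431, 0.1625]
ee_rot: [0.001, 0.707, 0.707, -0.0]
ft_force: [-2.0, -1.6, 8.3]
opening: 0.0262
grip_force: 59.5
```

Request:
send_rows --steps '[[20,[2.9,11.9,0],0],[20,[0.7,11.1,0],0],[20,[-0.8,10.1,0],0],[20,[-2.0,8.7,0],0],[20,[-2.6,7.5,0],0],[20,[-2.9,6.1,0],0],[20,[-3.0,5.0,0],0],[20,[-2.6,3.7,0],0],[20,[-2.2,2.8,0],0],[20,[-1.6,1.9,0],0],[20,[-1.0,1.0,0],0],[20,[-0.2,0.2,0],0]]'

```text
time: 25.15
position: [0.5996, -0.0594, 0.1625]
ee_rot: [0.002, 0.707, 0.707, 0.001]
ft_force: [-0.5, 0.4, 7.1]
opening: 0.0263
grip_force: 59.4
```

Request:
send_rows --steps '[[20,[0,0,0],0],[20,[0,0,0],0],[60,[0,0,0],0],[85,[0,0,0],0],[85,[0,0,0],0],[85,[0,0,0],0],[85,[0,0,0],0],[85,[0,0,0],0],[85,[0,0,0],0],[85,[0,0,-10],0],[85,[0,0,-25],0],[85,[0,0,-30],0]]'

```text
time: 26.15
position: [0.5972, -0.0584, 0.2249]
ee_rot: [-0.002, 0.707, 0.707, -0.001]
ft_force: [1.2, -0.2, -0.2]
opening: 0.0852
grip_force: 0.0
```

Request:
send_rows --steps '[[85,[0,0,-30],0],[85,[0,0,-30],0],[85,[0,0,-20],0],[85,[0,0,0],0],[85,[0,0,0],0],[85,[0,0,0],0],[85,[0,0,0],0],[85,[0,0,0],0],[85,[0,0,0],0],[85,[0,0,0],0],[85,[0,0,0],0],[85,[0,0,0],0]]'

```text
time: 27.15
position: [0.5985, -0.0587, 0.3054]
ee_rot: [-0.0, 0.707, 0.707, -0.0]
ft_force: [1.3, -0.0, 0.5]
opening: 0.0851
grip_force: 0.0
```

Request:
send_rows --steps '[[85,[0,0,0],0],[85,[0,0,0],0],[85,[0,0,0],0],[85,[0,0,0],0],[85,[0,0,0],0],[85,[0,0,0],0],[85,[0,0,0],0],[85,[0,0,0],0],[85,[0,0,0],0],[85,[0,0,0],0],[85,[0,0,0],0],[85,[0,0,0],0]]'

```text
time: 28.15
position: [0.5985, -0.0587, 0.3056]
ee_rot: [0.0, 0.707, 0.707, 0.0]
ft_force: [0.7, -0.4, 0.7]
opening: 0.0847
grip_force: 0.0
```

Request:
send_rows --steps '[[85,[0,0,0],0],[85,[0,0,0],0],[85,[0,0,0],0],[85,[0,0,0],0],[85,[0,0,0],0],[85,[0,0,0],0],[85,[0,0,0],0],[85,[0,0,0],0],[85,[0,0,0],0],[85,[0,0,0],0],[85,[0,0,0],0],[85,[0,0,0],0]]'

```text
time: 29.15
position: [0.5985, -0.0587, 0.3057]
ee_rot: [0.0, 0.707, 0.707, 0.0]
ft_force: [-1.1, 0.3, -0.1]
opening: 0.0852
grip_force: 0.0
```

Request:
send_rows --steps '[[85,[0,0,0],0],[85,[0,0,0],0],[85,[0,0,0],0],[85,[0,0,0],0],[85,[0,0,0],0],[85,[0,0,0],0],[85,[0,0,0],0],[85,[0,0,0],0],[85,[0,0,0],0],[85,[0,0,0],0],[85,[0,0,0],0],[85,[0,0,0],0]]'

```text
time: 30.15
position: [0.5985, -0.0587, 0.3056]
ee_rot: [0.0, 0.707, 0.707, 0.0]
ft_force: [-0.6, 0.3, -0.2]
opening: 0.0849
grip_force: 0.0
```

```bash
python3 - <<'E'
from h import *; import h
h.DC=np.array([.556,.0785]); h.YAW+=.02
for i in range(4): c=cam('scene'); print(needle(c,'pics/end.png'))
s=readout.get_state(); print(s['time'],s['position'],s['ft_force'])
E
```

```text
(np.float64(0.007695410155474924), np.int64(1150), np.float64(0.9967466481804891))
(np.float64(0.008042902130832807), np.int64(1148), np.float64(0.9967682828602327))
(np.float64(0.0074312986164111194), np.int64(1149), np.float64(0.9967494994423467))
(np.float64(0.007971538523207311), np.int64(1148), np.float64(0.9967754415622706))
30.35 [ 0.59852848 -0.05869184  0.30562493] [ 0.1946391  -0.42421491 -0.20717044]
```

View pics/end.png

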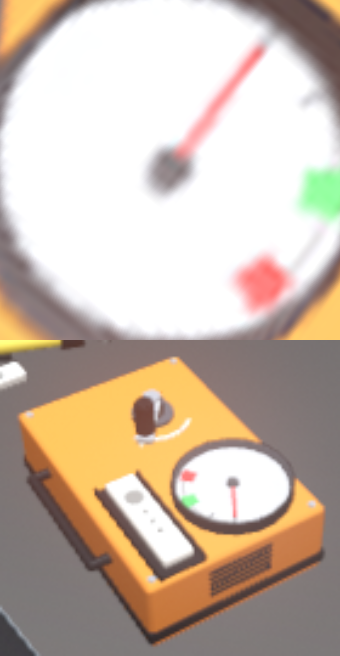

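The needle rests at zero (tip (262,50)), the crank stands still and the gripper is clear, so I'm handing in.

```bash
python3 -c "
from rig import workorder; print(workorder.job_done())"
```

```text
the job is handed in; nothing more can be done
None
```

I handed the job in at about 30 s: every needle reading from 12.9 s to 22.1 s was mid-green (1.14–1.17 rad), the highest at any time was 1.17, and at the end the needle was at zero with the crank still and the gripper clear. The hand-in gave no verdict.

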